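# Wedge the rocking display chest

### The job

The wooden display chest rocks because the foot under its brass stud is too short: push the yellow-faced wedge along the bench, thin edge first, under that foot until the chest no longer rocks when the stud is pressed, yet still stands level. Test it by pressing a fingertip down on the stud, push the wedge farther if it gives, and finish while holding the fingertip pressed down on the stud (about 8 N). Nothing is to be picked up: do not lift the wedge or the chest, do not shove the chest away, and leave the other wares standing where they are.

Things in the scene. Friction and masses are not known exactly. Their poses are not given: they have to be found in the camera images.
- chest: Low wooden chest, dark lid, brass corner straps, 2 to 2.9 kg, loose. Lid 230 (x) by 270 (y) mm, flat, 118 mm above the bench; body 220 by 260 mm, underside 28 mm above the bench. Origin: centre of its footprint, at bench level. Round feet 22 mm thick at x +-85, y +-105 mm; it stands level on three. A brass mortar (76 mm across, top 180 mm high) is fixed on the lid at x -60, y +75 mm.
- stud (a point): Top centre of the brass stud on the lid (32 mm across, 4 mm proud, 122 mm above the bench), over the short foot: the place to press. Axes as the chest's. Until wedged, 4 to 6 N down here rocks the chest over (0.04 to 0.09 rad) until the short foot lands; let go, it falls back level.
- short_foot (a point): Point at bench level below the short foot, at chest x +85, y -105 mm, straight under the stud. The foot's round end hangs 5 to 11 mm above it, different each time, while the chest stands level. If the wedge raises the foot too far the chest leans and is not level.
- wedge: Broad loose wedge, yellow sloping face, pale wood sides, 0.2 kg, 130 mm long (x), 90 wide (y). Thin edge (2 mm) at x +65 mm, flat upright butt (23 mm high) at x -65 mm; even slope, 0.16 mm per mm. Origin: centre of its underside. Thin edge starts roughly towards the short foot. Sliding it takes 1 to 3 N; once it bears on the foot some 5 N more. It stays where it is left.
- cup: Copper cup, 60 mm across, 55 mm high, standing on top of the chest; only a bystander, origin at its underside.
- bowl: Small brass bowl, 60 mm across, 30 mm high, on the bench beyond the wedge; only a bystander, origin at its underside.
- bell: Brass hand bell, 64 mm across, 58 mm high, on the bench on the robot's side of the wedge; only a bystander, origin at its underside.
- candlestick: Dark metal candlestick, 80 mm across, 165 mm high, to the robot's right; only a bystander, origin at its underside.
- jar: Amber jar, 64 mm across, 90 mm high, to the robot's left; only a bystander, origin at its underside.
- screwdriver: Screwdriver with an orange handle lying at the right; only a bystander, origin at its underside.
Not all that is in view belongs to the job. Leave any turquoise look-alike of the wedge alone.

How it is judged:
By the outcome, as a careful person would: the job done as asked, in the order asked, and still so for the second after the job is handed in, while the arm keeps its last pose, push and grip.
It also fails if it takes over 67 s, if anything falls off the work surface, if the arm or the gripper's body presses on something with over 40 N, if the wrist force passes 120 N, or if a joint passes its speed limit or range.

### The arm

A 6-joint arm with a two-finger parallel gripper is mounted at the origin on the work surface. World frame = base frame: x ahead of the robot, y to its left, z up, the work surface at z = 0. Lengths are in m, angles in rad, forces in N, time in s.
With the tool pointing down it reaches from about 0.35 to 0.975 m from the base axis. Payload 7.1 kg.
Tool frame: the origin (TCP) lies between the finger pads; the fingertips stand 19 mm ahead of it and the grasp point (between the pads) is the TCP (env.tip_reach is the distance from the TCP to the fingertips, in m); x points along the fingers, y is the direction in which the jaws open and shut, and the axes are right-handed (so a half turn about x gives the same grasp; the last joint's range is limited). The gripper opens to 88 mm and grips with 3 to 60 N. Pads are 20 mm wide; open, the fingers measure 115 mm over their backs; the gripper's body (75 mm by 178 mm) begins 61 mm behind the grasp point.
Start: joints at [-1.328, 0.423, 1.63, -0, 1.089, -0.019], TCP at [0.162, -0.604, 0.242] pointing down, gripper open.
Joint ranges: [-3, 3], [-0.9, 2.11], [0.09, 2.58], [-1.31, 4.45], [0.11, 2.69], [-2.54, 2.54]. Speed limits (rad/s): [2.39, 2.39, 3.01, 3.14, 3.14, 3.14].

### API

Orientations are given as a rotation vector (axis times angle).
In Python, from bench import env gives the robot as it stands. The module is installed in compiled form; this text tells all that it offers.
- The arm moves only by the tool drive_tool, never from a script. Its argument "deltas" is a list of rows, each an object with "delta_rot": the turn, a rotation vector about the world's x, y, z in rad, a list of three; "travel": the shift along the world's x, y, z in mm, a list of three; "fingers": the closure, from 0 (fully open) to 1 (shut). A call has exactly 5 rows; each row shifts and turns the pose as measured when the row begins; what a row does not reach is not made up. A row lasts 1/10 s, in which the tool goes at most 50 mm and 8.59 degrees, less where a joint would pass 70% of its speed; a pose out of reach is approached as far as the arm can. A call with a gripper value outside its range is refused whole. The fingers move at their own pace and stop on an object; "squeeze" is the grip in N (left out, the last holds). Time passes only in rows, so rows that do not move let the fingers close, or fill a call up. It gives the time, the measured TCP pose, the force and the opening at its end, in the units of the state.
- env.get_state(): the state, without advancing time (a new reading comes with each control period).
- env.snapshot(name): name is "scene" or "top" or "wrist"; returns the picture (400x640x3 uint8, blue, green, red); there is no depth.
- env.camera_model(name): a dict with "fx", "fy", "cx", "cy" (pixels), "rvec" (rotation vector, rad) and "tvec" (3), from world to camera coordinates, as OpenCV has them; the wrist camera has in their place "mount" (4x4, takes a point from camera to tool coordinates, whose origin is the TCP and whose axes are the tool frame's). Camera axes: x right, y down, z forward; pixel columns grow to the right and rows downward; lengths in m; the calibration is good to about 2 mm. A picture is of the moment at which its call begins: read the wrist's pose just before it. camera_model takes no time and is no camera call.
- env.job_done(): hands the job in, once; it reports no verdict.
The state is a dict: "time": time; "q": joint angles; "qvel": joint speeds; "joint_efforts": joint torques, N m; "position": TCP position; "ee_rot": TCP orientation; "ft_force": force on the tool from outside, world axes, zero at the start; "wrist_torque": the same for the moment, N m; "grip_width": opening from 0.0 (shut) to 1.0 (fully open).
Only numpy, scipy, OpenCV 4.12 (cv2) and the standard library are available. Lean on these libraries where they do the work, as an engineer would, in place of code of your own. Each camera call takes 0.05 s, during which the arm holds its last target.

## Working session

There is one attempt and no reset: what is moved stays moved. The work goes in short steps, Python scripts to look and compute and a tool call to move; the robot and the scene stay as the last step left them, time stands still between calls to the robot, and variables do not carry over. Pictures are saved under pics/ and viewed, and the job is handed in when it is done.

Besides the shell and the picture viewer there is one more tool, called as name([rows], argument=value, ...), one row to a line, values as JSON. drive_tool: Moves the arm, as the interface text tells. Its arguments: {"type":"object","properties":{"deltas":{"type":"array","items":{"type":"object","properties":{"delta_rot":{"type":"array","items":{"type":"number"}},"travel":{"type":"array","items":{"type":"number"}},"fingers":{"type":"number"}}}},"squeeze":{"type":"number"}},"required":["deltas"]}

```bash
mkdir -p pics; ls; python3 - <<'E'
from bench import env
import cv2
s=env.get_state();print({k:s[k] for k in('time','position','ee_rot','ft_force','grip_width')},env.tip_reach)
for n in('scene','top'):
    cv2.imwrite(f'pics/{n}0.png',env.snapshot(n));print(n,env.camera_model(n))
E
```

```text
pics
{'time': 0.0, 'position': array([ 0.16166513, -0.60319718,  0.24089851]), 'ee_rot': array([ 2.08220035,  0.27571904, -2.08252869]), 'ft_force': array([ 0.12456714, -0.71613535,  0.2186772 ]), 'grip_width': 1.003000988742506} 0.019
scene {'fx': 401.0882000887793, 'fy': 401.0882000887793, 'cx': 317.7291016759362, 'cy': 204.2594619312645, 'rvec': array([ 2.06221768,  1.16669087, -0.52578284]), 'tvec': array([-0.31535222, -0.26216299,  1.62249051])}
top {'fx': 434.1064698377132, 'fy': 434.1064698377132, 'cx': 329.09042446870217, 'cy': 199.9034643136925, 'rvec': array([ 2.1968061 , -2.17215806,  0.02960582]), 'tvec': array([0.0129383 , 0.58460276, 1.33250088])}
```

View pics/scene0.png

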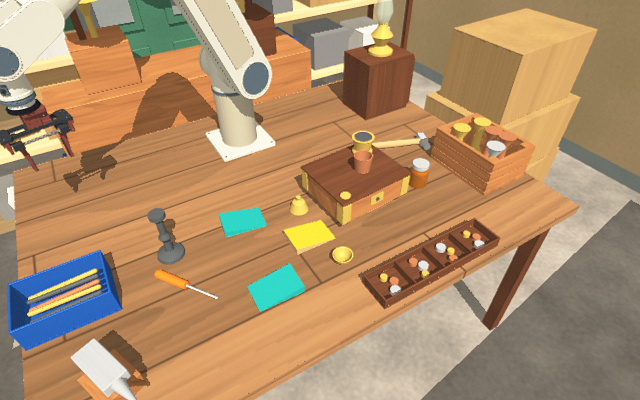

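View pics/top0.png

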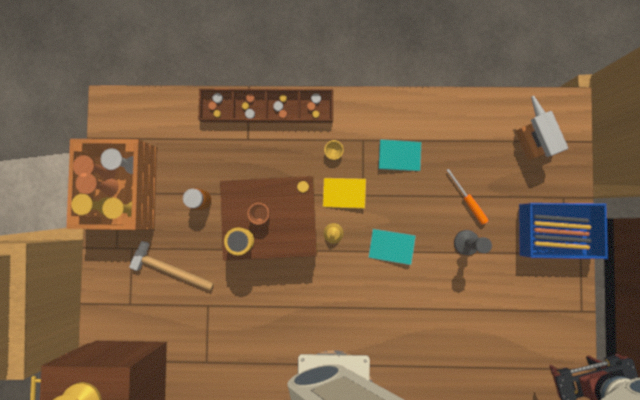

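```bash
cat > h.py <<'E'
import cv2,numpy as np
from bench import env
def cam(n):
    m=env.camera_model(n)
    K=np.array([[m['fx'],0,m['cx']],[0,m['fy'],m['cy']],[0,0,1]])
    return K,cv2.Rodrigues(m['rvec'])[0],np.array(m['tvec'])
def ray(n,uv,z):
    K,R,t=cam(n);C=-R.T@t
    d=R.T@np.linalg.inv(K)@np.array([uv[0],uv[1],1.]);return C+d*(z-C[2])/d[2]
def proj(n,P):
    K,R,t=cam(n);p=K@(R@np.array(P)+t);return p[:2]/p[2]
def yellow(im,roi):
    h=cv2.cvtColor(im,cv2.COLOR_BGR2HSV);m=cv2.inRange(h,(22,120,110),(35,255,255))
    k=np.zeros_like(m);x0,y0,x1,y1=roi;k[y0:y1,x0:x1]=m[y0:y1,x0:x1];return k
def quad(m):
    c=max(cv2.findContours(m,cv2.RETR_EXTERNAL,cv2.CHAIN_APPROX_NONE)[0],key=cv2.contourArea)
    return cv2.approxPolyDP(c,0.06*cv2.arcLength(c,True),True)[:,0],cv2.minAreaRect(c),c
E
python3 - <<'E'
from h import *
for n,rw,rs in(('top',(318,172,372,214),(295,178,312,195)),('scene',(280,215,340,255),(335,188,356,203))):
    im=cv2.imread(f'pics/{n}0.png')
    q,r,c=quad(yellow(im,rw));print(n,q.tolist(),r,cv2.contourArea(c))
    for p in q:print(p,[ray(n,p,z).round(4)[:2].tolist() for z in(0,.002,.023)])
    m=yellow(im,rs);q,r,c=quad(m);M=cv2.moments(m,True);p=(M['m10']/M['m00'],M['m01']/M['m00']);print('stud',p,M['m00'],r,ray(n,p,.122))
    x0,y0,x1,y1=(200,120,440,270)
    cv2.imwrite(f'pics/{n}0z.png',cv2.resize(im[y0:y1,x0:x1],None,fx=3.3,fy=3.3,interpolation=cv2.INTER_CUBIC))
E
```

```text
top [[324, 179], [324, 206], [364, 206], [365, 179]] ((344.0350036621094, 192.4839630126953), (42.07843780517578, 29.844331741333008), 1.9749339818954468) 1163.5
[324 179] [[0.6509, 0.0367], [0.6507, 0.0366], [0.6486, 0.0359]]
[324 206] [[0.5659, 0.0356], [0.5658, 0.0356], [0.565, 0.0348]]
[364 206] [[0.5672, -0.0896], [0.5672, -0.0895], [0.5664, -0.0883]]
[365 179] [[0.6521, -0.0921], [0.6519, -0.092], [0.6498, -0.0908]]
stud (303.25, 185.8125) 16.0 ((303.26470947265625, 185.44117736816406), (5.830951690673828, 4.115965843200684), 59.036251068115234) [0.61866698 0.09154751 0.122     ]
scene [[334, 238], [320, 220], [284, 230], [297, 249]] ((309.0377502441406, 234.13206481933594), (23.07657241821289, 46.42786407470703), 74.05460357666016) 848.0
[334 238] [[0.6549, 0.0343], [0.6564, 0.0333], [0.6727, 0.0224]]
[320 220] [[0.5661, 0.0381], [0.5679, 0.0371], [0.5862, 0.0261]]
[284 230] [[0.546, -0.0801], [0.5478, -0.0809], [0.5666, -0.089]]
[297 249] [[0.6355, -0.083], [0.6371, -0.0838], [0.6538, -0.0919]]
stud (344.96363636363634, 195.05454545454546) 55.0 ((344.5, 195.0), (6.0, 9.0), 90.0) [0.62123509 0.09112421 0.122     ]
```

View pics/top0z.png

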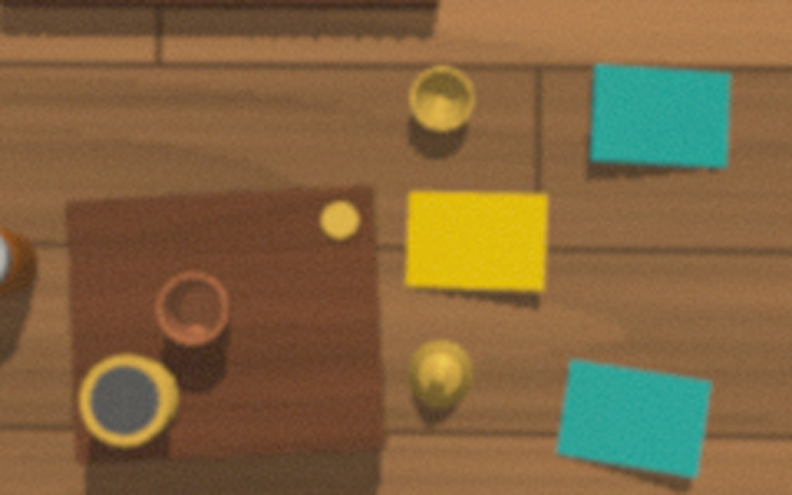

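View pics/scene0z.png

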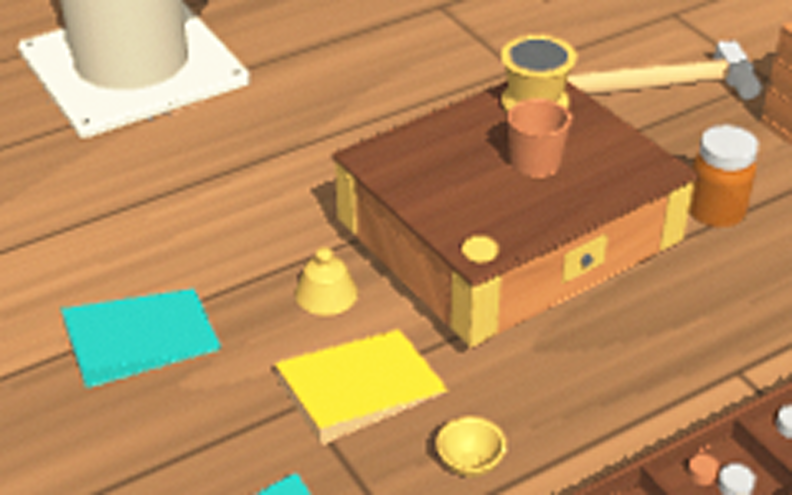

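```bash
python3 - <<'E'
from h import *
from scipy.spatial.transform import Rotation as Ro
s=env.get_state();R=Ro.from_rotvec(s['ee_rot']).as_matrix();print(R.round(3))
o=lambda u,v:(200+u/3.3,120+v/3.3)
for n,L in(('top',dict(tA=(409,191,2),bA=(548,194,23),bB=(545,292,23),tB=(405,285,2),stud=(340,219,122),c1=(66,202,118),c2=(372,187,118),c3=(384,447,118),c4=(77,462,118),bowl=(441,97,30),bell=(440,375,58))),
 ('scene',dict(tA=(446,388,2),bA=(323,432,23),bB=(275,368,23),tB=(401,331,2),stud=(480,247,122),c2=(470,279,118),c1=(692,183,118),c3=(335,158,118)))):
  for k,(u,v,z) in L.items():print(n,k,ray(n,o(u,v),z/1e3).round(4))
# target: tool x=(0,sin15,-cos15); tool y = -/+ world x
th=np.radians(15)
for sg in(1,-1):
    x=np.array([0,np.sin(th),-np.cos(th)]);y=np.array([sg,0,0.]);T=np.c_[x,y,np.cross(x,y)]
    print(sg,Ro.from_matrix(T@R.T).as_rotvec().round(3))
    print(Ro.from_matrix(np.c_[[0,0,-1],y,np.cross([0,0,-1],y)]@R.T).as_rotvec().round(3))
E
```

```text
[[-0.     0.259 -0.966]
 [ 0.001 -0.966 -0.259]
 [-1.    -0.001 -0.   ]]
top tA [0.6542 0.0369 0.002 ]
top bA [ 0.6505 -0.094   0.023 ]
top bB [ 0.5588 -0.0919  0.023 ]
top tB [0.5646 0.0395 0.002 ]
top stud [0.6171 0.0922 0.122 ]
top c1 [0.6299 0.333  0.118 ]
top c2 [0.6456 0.065  0.118 ]
top c3 [0.4204 0.0515 0.118 ]
top c4 [0.4038 0.3178 0.118 ]
top bowl [0.7399 0.007  0.03  ]
top bell [0.4813 0.0046 0.058 ]
scene tA [0.6568 0.0372 0.002 ]
scene bA [ 0.6614 -0.0932  0.023 ]
scene bB [ 0.5712 -0.0937  0.023 ]
scene tB [0.5715 0.0405 0.002 ]
scene stud [0.6212 0.0929 0.122 ]
scene c2 [0.6483 0.0645 0.118 ]
scene c1 [0.6448 0.3177 0.118 ]
scene c3 [0.4348 0.0487 0.118 ]
1 [ 0.222 -0.172  1.301]
[-1.000e-03 -1.000e-03  1.309e+00]
-1 [ 0.183  0.241 -1.821]
[-1.000e-03  1.000e-03 -1.833e+00]
```

drive_tool([
  {"delta_rot":[0,0,0.13],"travel":[34,34,10],"fingers":0.43},
  {"delta_rot":[0,0,0.13],"travel":[34,34,10],"fingers":0.43},
  {"delta_rot":[0,0,0.13],"travel":[34,34,0],"fingers":0.43},
  {"delta_rot":[0,0,0.13],"travel":[34,34,0],"fingers":0.43},
  {"delta_rot":[0,0,0.13],"travel":[34,34,0],"fingers":0.43},
])

```text
time: 0.6
position: [0.3317, -0.4307, 0.2595]
ee_rot: [1.666, 0.833, -1.669]
ft_force: [0.5, -0.3, -0.3]
grip_width: 0.593
```

drive_tool([
  {"delta_rot":[0,0,0.13],"travel":[34,34,0],"fingers":0.43},
  {"delta_rot":[0,0,0.13],"travel":[34,34,0],"fingers":0.43},
  {"delta_rot":[0,0,0.13],"travel":[34,34,0],"fingers":0.43},
  {"delta_rot":[0,0,0.13],"travel":[34,34,0],"fingers":0.43},
  {"delta_rot":[0,0,0.13],"travel":[34,34,0],"fingers":0.43},
])

```text
time: 1.1
position: [0.5064, -0.252, 0.2587]
ee_rot: [1.184, 1.227, -1.189]
ft_force: [0.1, -1.2, 0.1]
grip_width: 0.572
```

drive_tool([
  {"delta_rot":[0.09,0,0],"travel":[34,34,0],"fingers":0.43},
  {"delta_rot":[0.09,0,0],"travel":[34,34,0],"fingers":0.43},
  {"delta_rot":[0.08,0,0],"travel":[34,34,-10],"fingers":0.43},
  {"delta_rot":[0,0,0],"travel":[5,5,-40],"fingers":0.43},
  {"delta_rot":[0,0,0],"travel":[0,0,-40],"fingers":0.43},
])

```text
time: 1.6
position: [0.6222, -0.1368, 0.1718]
ee_rot: [1.372, 1.416, -1.028]
ft_force: [-0.4, 0.3, -0.6]
grip_width: 0.571
```

```bash
python3 - <<'E'
from h import *
from scipy.spatial.transform import Rotation as Ro
s=env.get_state();print(s['position'],s['q'].round(2),s['ft_force']);R=Ro.from_rotvec(s['ee_rot']).as_matrix();print(R.round(3))
cv2.imwrite('pics/scene1.png',env.snapshot('scene'))
E
```

```text
[ 0.62218463 -0.13676479  0.17183317] [-0.35  0.56  1.61  0.29  1.08 -0.55] [-0.39620972  0.28520311 -0.64045498]
[[ 0.005  0.999  0.047]
 [ 0.264  0.044 -0.963]
 [-0.964  0.017 -0.264]]
```

View pics/scene1.png

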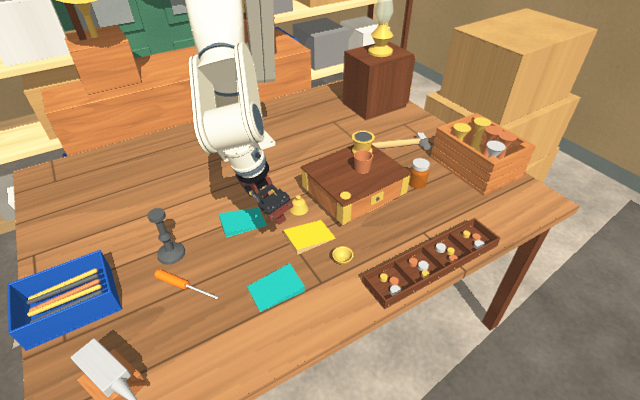

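drive_tool([
  {"delta_rot":[0,0,-0.045],"travel":[-8,-8,-40],"fingers":0.43},
  {"delta_rot":[0,0,0],"travel":[0,0,-40],"fingers":0.43},
  {"delta_rot":[0,0,0],"travel":[0,0,-35],"fingers":0.43},
  {"delta_rot":[0,0,0],"travel":[0,0,-20],"fingers":0.43},
  {"delta_rot":[0,0,0],"travel":[0,0,-7],"fingers":0.43},
])

```text
time: 2.15
position: [0.6093, -0.144, 0.0202]
ee_rot: [1.411, 1.402, -1.065]
ft_force: [-14.6, -3.7, 66.5]
grip_width: 0.57
```

```bash
python3 - <<'E'
from h import *
s=env.get_state();print(s['position'],s['ft_force'])
im=env.snapshot('scene');im2=env.snapshot('top')
cv2.imwrite('pics/s2.png',np.hstack([cv2.resize(i[150:270,220:380],None,fx=2.5,fy=2.5) for i in(im,im2)]))
E
```

```text
[ 0.6093426  -0.14395936  0.02022297] [-14.61362243  -3.68976668  66.54503756]
```

View pics/s2.png

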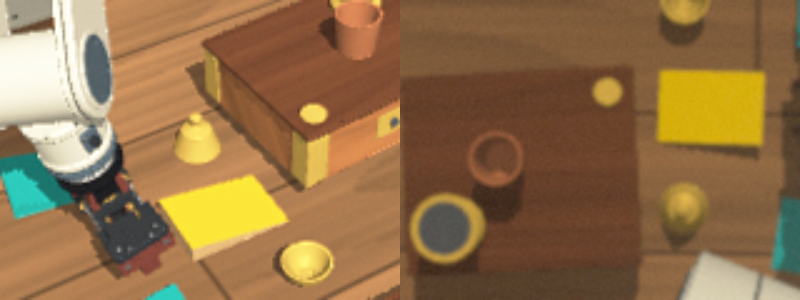

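drive_tool([
  {"delta_rot":[0,0,0],"travel":[0,0,4],"fingers":0.43},
  {"delta_rot":[0,0,0],"travel":[0,0,3],"fingers":0.43},
  {"delta_rot":[0,0,0],"travel":[2,0,1],"fingers":0.43},
  {"delta_rot":[0,0,0],"travel":[2,0,0],"fingers":0.43},
  {"delta_rot":[0,0,0],"travel":[0,0,0],"fingers":0.43},
])

```text
time: 2.75
position: [0.6161, -0.1454, 0.0341]
ee_rot: [1.412, 1.396, -1.062]
ft_force: [0.5, -0.5, 0.1]
grip_width: 0.571
```

drive_tool([
  {"delta_rot":[0,0,0],"travel":[-1,5,-4],"fingers":0.43},
  {"delta_rot":[0,0,0],"travel":[-1,6,-2],"fingers":0.43},
  {"delta_rot":[0,0,0],"travel":[0,8,0],"fingers":0.43},
  {"delta_rot":[0,0,0],"travel":[0,6,0],"fingers":0.43},
  {"delta_rot":[0,0,0],"travel":[0,4,0],"fingers":0.43},
])

```text
time: 3.25
position: [0.6133, -0.1137, 0.027]
ee_rot: [1.412, 1.397, -1.063]
ft_force: [-0.0, -0.5, -0.6]
grip_width: 0.57
```

drive_tool([
  {"delta_rot":[0,0,0],"travel":[0,5,0],"fingers":0.43},
  {"delta_rot":[0,0,0],"travel":[0,5,0],"fingers":0.43},
  {"delta_rot":[0,0,0],"travel":[0,5,0],"fingers":0.43},
  {"delta_rot":[0,0,0],"travel":[0,5,0],"fingers":0.43},
  {"delta_rot":[0,0,0],"travel":[0,5,0],"fingers":0.43},
])

```text
time: 3.75
position: [0.6136, -0.0867, 0.027]
ee_rot: [1.411, 1.396, -1.062]
ft_force: [-1.1, -1.1, -0.4]
grip_width: 0.571
```

```bash
cat > look.py <<'E'
from h import *
import sys
s=env.get_state();print(s['time'],s['position'],s['ft_force'])
im=env.snapshot('scene');im2=env.snapshot('top')
cv2.imwrite(sys.argv[1],np.hstack([cv2.resize(i[150:270,250:410],None,fx=2.5,fy=2.5) for i in(im,im2)]))
E
python3 look.py pics/s3.png
```

```text
3.75 [ 0.6135848  -0.08670287  0.02704032] [-1.13149146 -1.06682903 -0.36400178]
```

View pics/s3.png

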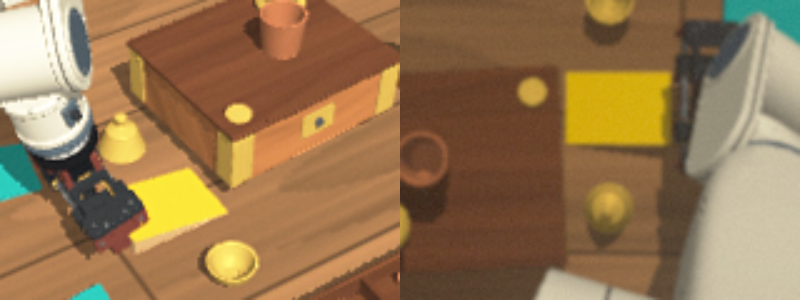

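drive_tool([
  {"delta_rot":[0,0,0],"travel":[0,5,0],"fingers":0.43},
  {"delta_rot":[0,0,0],"travel":[0,5,0],"fingers":0.43},
  {"delta_rot":[0,0,0],"travel":[0,5,0],"fingers":0.43},
  {"delta_rot":[0,0,0],"travel":[0,5,0],"fingers":0.43},
  {"delta_rot":[0,0,0],"travel":[0,5,0],"fingers":0.43},
])

```text
time: 4.35
position: [0.6136, -0.0602, 0.0271]
ee_rot: [1.411, 1.396, -1.063]
ft_force: [1.1, -0.1, -0.2]
grip_width: 0.568
```

drive_tool([
  {"delta_rot":[0,0,0],"travel":[0,2,0],"fingers":0.43},
  {"delta_rot":[0,0,0],"travel":[0,2,0],"fingers":0.43},
  {"delta_rot":[0,0,0],"travel":[0,2,0],"fingers":0.43},
  {"delta_rot":[0,0,0],"travel":[0,2,0],"fingers":0.43},
  {"delta_rot":[0,0,0],"travel":[0,2,0],"fingers":0.43},
])

```text
time: 4.85
position: [0.6136, -0.0488, 0.0271]
ee_rot: [1.411, 1.396, -1.062]
ft_force: [-0.2, -1.2, -0.7]
grip_width: 0.567
```

drive_tool([
  {"delta_rot":[0,0,0],"travel":[0,1,0],"fingers":0.43},
  {"delta_rot":[0,0,0],"travel":[0,1,0],"fingers":0.43},
  {"delta_rot":[0,0,0],"travel":[0,1,0],"fingers":0.43},
  {"delta_rot":[0,0,0],"travel":[0,1,0],"fingers":0.43},
  {"delta_rot":[0,0,0],"travel":[0,1,0],"fingers":0.43},
])

```text
time: 5.35
position: [0.6136, -0.0436, 0.0271]
ee_rot: [1.411, 1.396, -1.062]
ft_force: [0.3, -0.4, -0.8]
grip_width: 0.573
```

drive_tool([
  {"delta_rot":[0,0,0],"travel":[0,1,0],"fingers":0.43},
  {"delta_rot":[0,0,0],"travel":[0,1,0],"fingers":0.43},
  {"delta_rot":[0,0,0],"travel":[0,1,0],"fingers":0.43},
  {"delta_rot":[0,0,0],"travel":[0,1,0],"fingers":0.43},
  {"delta_rot":[0,0,0],"travel":[0,1,0],"fingers":0.43},
])

```text
time: 5.85
position: [0.6136, -0.0382, 0.0271]
ee_rot: [1.411, 1.396, -1.062]
ft_force: [0.3, -1.4, -0.3]
grip_width: 0.571
```

drive_tool([
  {"delta_rot":[0,0,0],"travel":[0,1,0],"fingers":0.43},
  {"delta_rot":[0,0,0],"travel":[0,1,0],"fingers":0.43},
  {"delta_rot":[0,0,0],"travel":[0,1,0],"fingers":0.43},
  {"delta_rot":[0,0,0],"travel":[0,1,0],"fingers":0.43},
  {"delta_rot":[0,0,0],"travel":[0,1,0],"fingers":0.43},
])

```text
time: 6.35
position: [0.6136, -0.0327, 0.0271]
ee_rot: [1.411, 1.396, -1.062]
ft_force: [-0.9, -1.2, 0.2]
grip_width: 0.57
```

```bash
python3 look.py pics/s4.png
```

```text
6.35 [ 0.61363764 -0.03272823  0.0271078 ] [-0.92881071 -1.24163933  0.23538688]
```

View pics/s4.png

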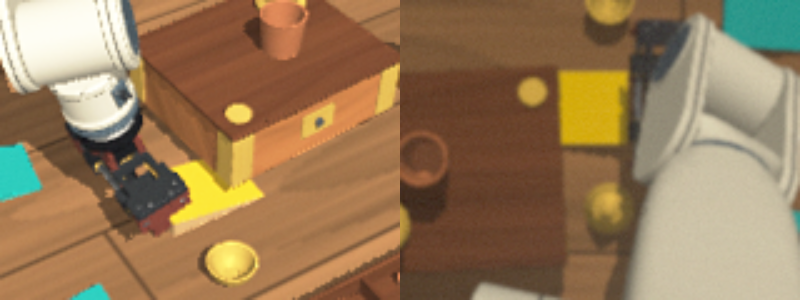

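drive_tool([
  {"delta_rot":[0,0,0],"travel":[0,1,0],"fingers":0.43},
  {"delta_rot":[0,0,0],"travel":[0,1,0],"fingers":0.43},
  {"delta_rot":[0,0,0],"travel":[0,1,0],"fingers":0.43},
  {"delta_rot":[0,0,0],"travel":[0,1,0],"fingers":0.43},
  {"delta_rot":[0,0,0],"travel":[0,1,0],"fingers":0.43},
])

```text
time: 6.95
position: [0.6136, -0.0274, 0.0271]
ee_rot: [1.411, 1.396, -1.062]
ft_force: [-0.9, -0.5, -0.2]
grip_width: 0.567
```

drive_tool([
  {"delta_rot":[0,0,0],"travel":[0,1,0],"fingers":0.43},
  {"delta_rot":[0,0,0],"travel":[0,1,0],"fingers":0.43},
  {"delta_rot":[0,0,0],"travel":[0,1,0],"fingers":0.43},
  {"delta_rot":[0,0,0],"travel":[0,1,0],"fingers":0.43},
  {"delta_rot":[0,0,0],"travel":[0,1,0],"fingers":0.43},
])

```text
time: 7.45
position: [0.6136, -0.0219, 0.0271]
ee_rot: [1.411, 1.396, -1.062]
ft_force: [0.6, -1.0, -0.8]
grip_width: 0.571
```

drive_tool([
  {"delta_rot":[0,0,0],"travel":[0,0.8,0],"fingers":0.43},
  {"delta_rot":[0,0,0],"travel":[0,0.8,0],"fingers":0.43},
  {"delta_rot":[0,0,0],"travel":[0,0.8,0],"fingers":0.43},
  {"delta_rot":[0,0,0],"travel":[0,0.8,0],"fingers":0.43},
  {"delta_rot":[0,0,0],"travel":[0,0.8,0],"fingers":0.43},
])

```text
time: 7.95
position: [0.6138, -0.0186, 0.0271]
ee_rot: [1.41, 1.394, -1.062]
ft_force: [0.6, -4.4, 0.4]
grip_width: 0.571
```

drive_tool([
  {"delta_rot":[0,0,0],"travel":[0,0.8,0],"fingers":0.43},
  {"delta_rot":[0,0,0],"travel":[0,0.8,0],"fingers":0.43},
  {"delta_rot":[0,0,0],"travel":[0,0.8,0],"fingers":0.43},
  {"delta_rot":[0,0,0],"travel":[0,0.8,0],"fingers":0.43},
  {"delta_rot":[0,0,0],"travel":[0,0.8,0],"fingers":0.43},
])

```text
time: 8.45
position: [0.6141, -0.0169, 0.0271]
ee_rot: [1.407, 1.391, -1.063]
ft_force: [-1.6, -7.3, 0.9]
grip_width: 0.571
```

drive_tool([
  {"delta_rot":[0,0,0],"travel":[0,-10,0],"fingers":0.43},
  {"delta_rot":[0,0,0],"travel":[0,-30,10],"fingers":0.43},
  {"delta_rot":[0,0,0],"travel":[0,-20,40],"fingers":1},
  {"delta_rot":[-0.09,0,0],"travel":[0,0,45],"fingers":1},
  {"delta_rot":[-0.09,0,0],"travel":[0,0,45],"fingers":1},
])

```text
time: 8.95
position: [0.6083, -0.0798, 0.1636]
ee_rot: [1.277, 1.271, -1.174]
ft_force: [1.4, 0.6, 0.3]
grip_width: 0.338
```

drive_tool([
  {"delta_rot":[-0.08,0,0],"travel":[0,0,20],"fingers":1},
  {"delta_rot":[0,0,0],"travel":[2,40,0],"fingers":1},
  {"delta_rot":[0,0,0],"travel":[2,40,0],"fingers":1},
  {"delta_rot":[0,0,0],"travel":[1,40,0],"fingers":1},
  {"delta_rot":[0,0,0],"travel":[0,20,0],"fingers":1},
])

```text
time: 9.45
position: [0.6172, 0.0622, 0.1951]
ee_rot: [1.226, 1.195, -1.209]
ft_force: [-0.6, -1.3, -0.4]
grip_width: 0.004
```

```bash
python3 look.py pics/s5.png; python3 - <<'E'
from h import *
from scipy.spatial.transform import Rotation as Ro
s=env.get_state();R=Ro.from_rotvec(s['ee_rot']).as_matrix();print(R.round(3),s['grip_width'],s['q'].round(2))
E
```

```text
9.45 [0.61716404 0.06222204 0.1951068 ] [-0.56589964 -1.27102357 -0.36099243]
[[ 0.012  1.    -0.012]
 [ 0.002 -0.012 -1.   ]
 [-1.     0.012 -0.002]] 0.005360056562287383 [0.08 0.47 1.68 0.   0.98 0.09]
```

View pics/s5.png

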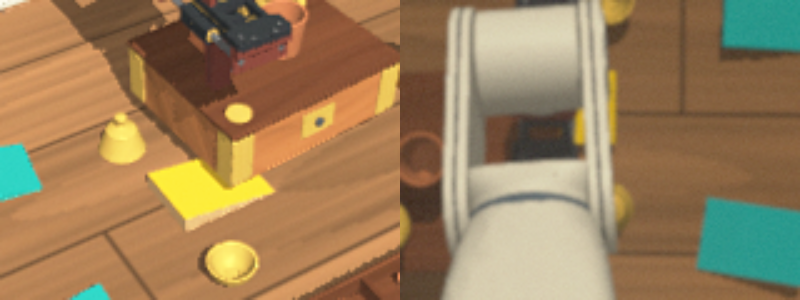

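drive_tool([
  {"delta_rot":[0,0,0],"travel":[1,15,0],"fingers":1},
  {"delta_rot":[0,0,0],"travel":[1,12,-10],"fingers":1},
  {"delta_rot":[0,0,0],"travel":[0,2,-15],"fingers":1},
  {"delta_rot":[0,0,0],"travel":[0,0,-10],"fingers":1},
  {"delta_rot":[0,0,0],"travel":[0,0,-2],"fingers":1},
])

```text
time: 10.05
position: [0.6185, 0.0907, 0.1538]
ee_rot: [1.225, 1.197, -1.212]
ft_force: [0.1, -0.3, -0.4]
grip_width: 0.006
```

```bash
python3 look.py pics/s6.png; python3 - <<'E'
from h import *
P=env.get_state()['position'];P[2]-=.019;print(proj('scene',P),proj('scene',[.619,.0925,.122]))
E
```

```text
10.05 [0.61850301 0.09072495 0.15378528] [ 0.11467397 -0.305907   -0.41821942]
[344.54415847 191.11106462] [344.93156331 194.46926719]
```

View pics/s6.png

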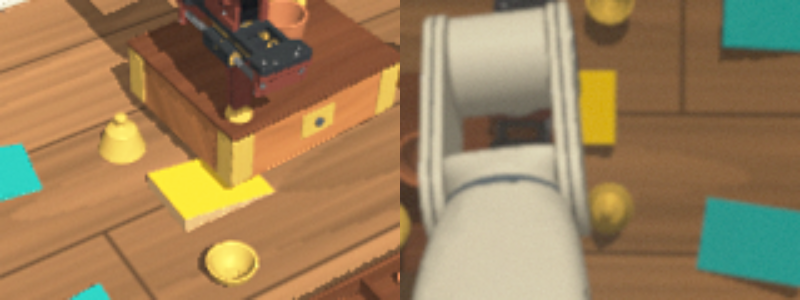

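drive_tool([
  {"delta_rot":[0,0,0],"travel":[0,1,-3],"fingers":1},
  {"delta_rot":[0,0,0],"travel":[0,0,-3],"fingers":1},
  {"delta_rot":[0,0,0],"travel":[0,0,-2],"fingers":1},
  {"delta_rot":[0,0,0],"travel":[0,0,-1],"fingers":1},
  {"delta_rot":[0,0,0],"travel":[0,0,-0.5],"fingers":1},
])

```text
time: 10.65
position: [0.6198, 0.0906, 0.1456]
ee_rot: [1.228, 1.194, -1.211]
ft_force: [0.5, -0.5, 0.5]
grip_width: 0.007
```

drive_tool([
  {"delta_rot":[0,0,0],"travel":[0,0,-0.5],"fingers":1},
  {"delta_rot":[0,0,0],"travel":[0,0,-0.5],"fingers":1},
  {"delta_rot":[0,0,0],"travel":[0,0,-0.5],"fingers":1},
  {"delta_rot":[0,0,0],"travel":[0,0,-0.4],"fingers":1},
  {"delta_rot":[0,0,0],"travel":[0,0,-0.4],"fingers":1},
])

```text
time: 11.15
position: [0.6201, 0.0907, 0.1437]
ee_rot: [1.229, 1.193, -1.21]
ft_force: [0.3, 0.5, 0.2]
grip_width: 0.006
```

drive_tool([
  {"delta_rot":[0,0,0],"travel":[0,0,-0.4],"fingers":1},
  {"delta_rot":[0,0,0],"travel":[0,0,-0.4],"fingers":1},
  {"delta_rot":[0,0,0],"travel":[0,0,-0.4],"fingers":1},
  {"delta_rot":[0,0,0],"travel":[0,0,-0.4],"fingers":1},
  {"delta_rot":[0,0,0],"travel":[0,0,-0.3],"fingers":1},
])

```text
time: 11.65
position: [0.6201, 0.0908, 0.1416]
ee_rot: [1.229, 1.193, -1.21]
ft_force: [0.1, -0.3, 0.0]
grip_width: 0.002
```

drive_tool([
  {"delta_rot":[0,0,0],"travel":[0,0,-0.3],"fingers":1},
  {"delta_rot":[0,0,0],"travel":[0,0,-0.3],"fingers":1},
  {"delta_rot":[0,0,0],"travel":[0,0,-0.3],"fingers":1},
  {"delta_rot":[0,0,0],"travel":[0,0,-0.3],"fingers":1},
  {"delta_rot":[0,0,0],"travel":[0,0,-0.3],"fingers":1},
])

```text
time: 12.15
position: [0.6202, 0.0908, 0.1409]
ee_rot: [1.229, 1.193, -1.21]
ft_force: [-2.5, -0.4, 4.1]
grip_width: 0.006
```

drive_tool([
  {"delta_rot":[0,0,0],"travel":[0,0,-0.3],"fingers":1},
  {"delta_rot":[0,0,0],"travel":[0,0,-0.3],"fingers":1},
  {"delta_rot":[0,0,0],"travel":[0,0,-0.3],"fingers":1},
  {"delta_rot":[0,0,0],"travel":[0,0,-0.3],"fingers":1},
  {"delta_rot":[0,0,0],"travel":[0,0,-0.3],"fingers":1},
])

```text
time: 12.65
position: [0.6203, 0.0907, 0.1409]
ee_rot: [1.229, 1.193, -1.209]
ft_force: [-2.4, -0.7, 5.7]
grip_width: 0.006
```

drive_tool([
  {"delta_rot":[0,0,0],"travel":[0,0,-0.4],"fingers":1},
  {"delta_rot":[0,0,0],"travel":[0,0,-0.4],"fingers":1},
  {"delta_rot":[0,0,0],"travel":[0,0,-0.4],"fingers":1},
  {"delta_rot":[0,0,0],"travel":[0,0,-0.4],"fingers":1},
  {"delta_rot":[0,0,0],"travel":[0,0,-0.4],"fingers":1},
])

```text
time: 13.15
position: [0.6203, 0.0908, 0.1409]
ee_rot: [1.229, 1.192, -1.209]
ft_force: [-2.9, 0.1, 6.1]
grip_width: 0.007
```

drive_tool([
  {"delta_rot":[0,0,0],"travel":[0,0,-0.45],"fingers":1},
  {"delta_rot":[0,0,0],"travel":[0,0,-0.45],"fingers":1},
  {"delta_rot":[0,0,0],"travel":[0,0,-0.45],"fingers":1},
  {"delta_rot":[0,0,0],"travel":[0,0,-0.45],"fingers":1},
  {"delta_rot":[0,0,0],"travel":[0,0,-0.45],"fingers":1},
])

```text
time: 13.65
position: [0.6203, 0.0907, 0.1408]
ee_rot: [1.229, 1.192, -1.209]
ft_force: [-2.5, 0.1, 7.7]
grip_width: 0.007
```

drive_tool([
  {"delta_rot":[0,0,0],"travel":[-0.1,0,-0.5],"fingers":1},
  {"delta_rot":[0,0,0],"travel":[-0.1,0,-0.5],"fingers":1},
  {"delta_rot":[0,0,0],"travel":[-0.1,0,-0.5],"fingers":1},
  {"delta_rot":[0,0,0],"travel":[-0.1,0,-0.5],"fingers":1},
  {"delta_rot":[0,0,0],"travel":[-0.1,0,-0.5],"fingers":1},
])

```text
time: 14.15
position: [0.6203, 0.0907, 0.1408]
ee_rot: [1.23, 1.191, -1.207]
ft_force: [-2.8, -0.5, 7.3]
grip_width: 0.007
```

```bash
python3 - <<'E'
from h import *
im=env.snapshot('scene');print(env.get_state()['ft_force'])
cv2.imwrite('pics/s7.png',cv2.resize(im[120:270,220:440],None,fx=3.6,fy=3.6,interpolation=cv2.INTER_CUBIC))
o=cv2.imread('pics/scene0.png')
cv2.imwrite('pics/s7o.png',cv2.resize(o[120:270,220:440],None,fx=3.6,fy=3.6,interpolation=cv2.INTER_CUBIC))
cv2.imwrite('pics/s7full.png',im)
# image shift of untouched/unoccluded patches vs start
g=lambda a:cv2.cvtColor(a,cv2.COLOR_BGR2GRAY)
for k,(x,y,w,h) in dict(lidfront_right=(385,170,30,36),strap_front=(330,198,30,20),lock=(365,188,24,22),bowl=(328,244,30,24),bell=(286,192,26,26),jar=(408,155,26,34),bench=(420,225,80,60)).items():
    T=g(o)[y:y+h,x:x+w].astype(np.float32);I=g(im)[y:y+h,x:x+w].astype(np.float32)
    print(k,cv2.phaseCorrelate(T,I,cv2.createHanningWindow((w,h),cv2.CV_32F)))
E
```

```text
[-3.25422604 -0.24566897  6.3117353 ]
lidfront_right ((0.014144329224526686, -0.0495165666047761), 0.958512176407708)
strap_front ((0.4632942338072006, -0.004524029643109273), 1.0843988355000813)
lock ((0.2138279374026517, -0.06509384074303526), 1.0215683724317286)
bowl ((-0.056374942183083476, -0.012154738207717841), 1.0077339080472787)
bell ((0.48793774047244654, 0.4703066404108487), 1.0398332078433985)
jar ((0.48251195016489845, -0.08833406863518789), 1.003723423360797)
bench ((0.0017565489017314917, -0.03750489144660918), 0.9836733288069566)
```

View pics/s7.png

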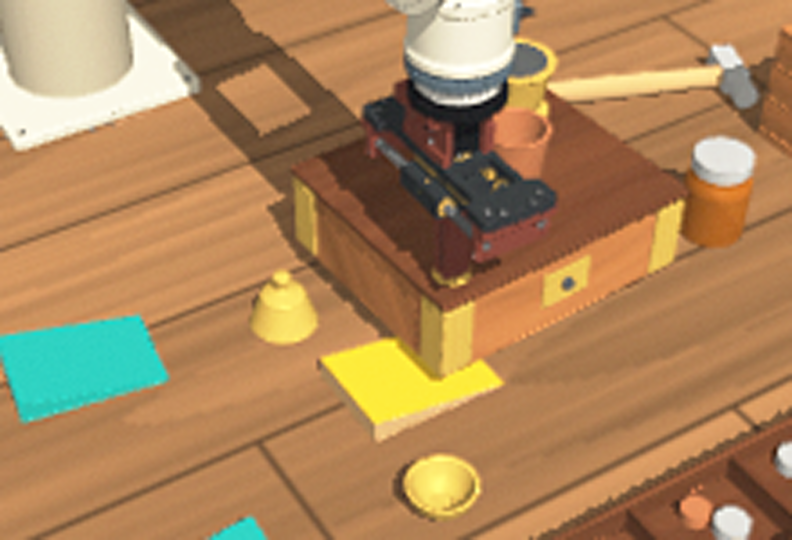

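View pics/s7o.png

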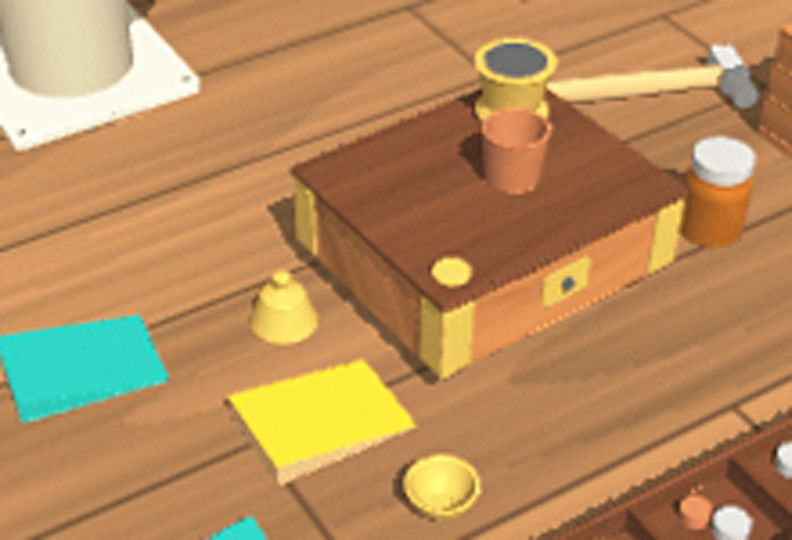

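drive_tool([
  {"delta_rot":[0,0,0],"travel":[-0.15,0,-0.6],"fingers":1},
  {"delta_rot":[0,0,0],"travel":[-0.15,0,-0.6],"fingers":1},
  {"delta_rot":[0,0,0],"travel":[-0.15,0,-0.6],"fingers":1},
  {"delta_rot":[0,0,0],"travel":[-0.15,0,-0.6],"fingers":1},
  {"delta_rot":[0,0,0],"travel":[-0.15,0,-0.6],"fingers":1},
])

```text
time: 14.7
position: [0.6202, 0.0907, 0.1408]
ee_rot: [1.231, 1.189, -1.205]
ft_force: [-2.6, -1.3, 7.8]
grip_width: 0.008
```

drive_tool([
  {"delta_rot":[0,0,0],"travel":[-0.15,0,-0.6],"fingers":1},
  {"delta_rot":[0,0,0],"travel":[-0.15,0,-0.6],"fingers":1},
  {"delta_rot":[0,0,0],"travel":[-0.15,0,-0.6],"fingers":1},
  {"delta_rot":[0,0,0],"travel":[-0.15,0,-0.6],"fingers":1},
  {"delta_rot":[0,0,0],"travel":[-0.15,0,-0.6],"fingers":1},
])

```text
time: 15.2
position: [0.6202, 0.0907, 0.1408]
ee_rot: [1.232, 1.188, -1.204]
ft_force: [-3.1, -1.2, 7.6]
grip_width: 0.004
```

drive_tool([
  {"delta_rot":[0,0,0],"travel":[-0.15,0,-0.7],"fingers":1},
  {"delta_rot":[0,0,0],"travel":[-0.15,0,-0.7],"fingers":1},
  {"delta_rot":[0,0,0],"travel":[-0.15,0,-0.7],"fingers":1},
  {"delta_rot":[0,0,0],"travel":[-0.15,0,-0.7],"fingers":1},
  {"delta_rot":[0,0,0],"travel":[-0.15,0,-0.7],"fingers":1},
])

```text
time: 15.7
position: [0.6201, 0.0907, 0.1408]
ee_rot: [1.234, 1.186, -1.202]
ft_force: [-2.9, 0.4, 8.4]
grip_width: 0.008
```

```bash
python3 - <<'E'
from h import *
for i in range(12):
    env.snapshot('scene');s=env.get_state();print(round(s['time'],2),s['position'].round(4),s['ft_force'].round(1))
im=env.snapshot('top');cv2.imwrite('pics/t8.png',im)
E
```

```text
15.75 [0.6201 0.0907 0.1408] [-2.4 -0.3  8.9]
15.8 [0.6201 0.0908 0.1408] [-2.9 -0.8  9.4]
15.85 [0.6201 0.0907 0.1408] [-3.2  0.1  9.1]
15.9 [0.6201 0.0907 0.1408] [-3.7 -0.   8.7]
15.95 [0.6201 0.0907 0.1408] [-3.1 -0.9  9.4]
16.0 [0.6201 0.0907 0.1408] [-2.7 -0.6  8.9]
16.05 [0.6201 0.0907 0.1408] [-3.7 -0.7  7.9]
16.1 [0.6201 0.0907 0.1408] [-3.1 -0.4  8.1]
16.15 [0.6201 0.0907 0.1408] [-3.  -0.6  8.8]
16.2 [0.6201 0.0907 0.1408] [-2.8 -0.3  8.3]
16.25 [0.6201 0.0907 0.1408] [-2.9 -0.2  8.4]
16.3 [0.6202 0.0908 0.1408] [-3.4  0.9  8.7]
```

View pics/t8.png

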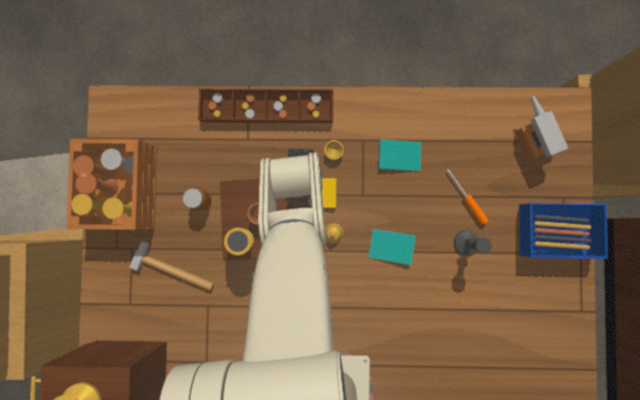

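```bash
python3 -c "
from bench import env
print(env.get_state()['ft_force']);env.job_done()"
```

```text
[-3.03777041 -0.10921896  8.33975593]
the job is handed in; nothing more can be done
```

I pushed the yellow wedge thin edge first under the short foot. I stopped when the push force rose from about 1 N to 7 N, then pressed the closed fingertips on the stud and handed the job in while still pressing. The clock read about 16 s of the 67 s allowed.

**Press test:** The stud did not give. The tool height stayed at 0.1408–0.1409 m from 4 N up to 9 N. Over the last 0.6 s before handing in, the hold was steady at 8–9 N.

**Chest:** By eye, the lid corners and straps sit where they did in the first picture, so it stands level and was not shoved. The lean was not measured beyond that.

**Other wares:** The bowl, bell, cup, jar, candlestick, screwdriver and both turquoise wedges look unmoved by eye.

**What went wrong or disagreed:**
- **Bench contact:** While lowering beside the wedge, the fingertips overshot and touched the bench with about 67 N. That is below the 120 N wrist limit, and nothing was hit. The 40 N limit covers the arm and gripper body, and I took fingertip contact as outside it.
- **Sideways push:** About 3 N of sideways force in x remained while pressing.
- **Image-shift check:** It read up to 0.5 pixel for the bell, jar and front strap. I put this down to noise, because those things line up when viewed.

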